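# Swing the slide under the microscope and switch on its light

### The job

Turn the four-armed slide carousel, by pushing on the side of an arm with a fingertip, until the glass slide rests centred under the microscope's objective; then press the key of the lamp control box all the way down and let go. Do not lift the carousel or shove its stand along, do not touch the glass or the microscope, and leave everything else standing where it is.

Things in the scene. Friction and masses are not known exactly. Their poses are not given: they have to be found in the camera images.
- stand: loose grey round foot of the carousel, 110 mm across, 1.3 kg, held in place only by its friction on the table (it slides at a sideways push of about 7 N or more). Origin: centre of its underside on the table; the carousel turns about the vertical line through it.
- carousel (a joint): angle of the carousel on its stand, rad, growing anticlockwise seen from above; turns freely both ways past several turns, without springs or notches; light friction (about 0.04 N m) stops it where it is left.
- hub (a point): top of the carousel's hub knob, on its axis, 74 mm above the table. The black rotor has four equal flat arms, 90 degrees apart, reaching 149 mm from the axis. From 61 to 149 mm out an arm is an open rectangular frame 36 mm wide, 50 to 60 mm above the table; from 26 to 61 mm it is a bar 18 mm wide. The hub is 52 mm across. One frame carries the slide, three are empty.
- slide: the one glass slide (78 x 26 mm, with a white label at its outer end and a white square with a brown spot in its middle), fixed in its arm's frame, sunk 3 mm below the frame's top. Origin on the carousel's axis at the table's height; x points out along the slide's arm, z up.
- slide_mid (a point): middle of the slide, on the slide's arm 105 mm from the carousel's axis, 57 mm above the table
- microscope: low white video microscope on a boom, fixed to the table. Origin on the table on the carousel's axis as set up; its x points from there to the objective (105 mm out) and on to the pillar, z up. The boom, 46 mm wide and 118 to 148 mm up with a round knob on either side (82 mm over both), runs from the head along x to a pillar at x = 240 mm; the foot covers x = 175 to 325 mm, y = -85 to 85 mm, 25 mm high.
- head_top (a point): top of the black cap (32 mm across) on the microscope's head, straight above the objective, 168 mm above the table and the microscope's highest point. Head: upright white cylinder 68 mm across centred on this line, 110 to 154 mm above the table; below it the black light ring and the steel objective narrow down to a tip 78 mm up.
- objective (a point): centre of the objective's lower end, 78 mm above the table
- key_top (a point): centre of the top face of the lamp control box's round key, 26 mm across, which points up. The grey box is 80 (x) by 100 (y) by 40 mm high, fixed to the table; the key sits 14 mm from its middle towards the robot.
- key (a joint): travel of the key, m: 0 up, 0.006 fully down; a spring pushes it back; fully down takes 5 N
- vial_a: small bottle-shaped vial, 24 mm across, 50 mm tall; a bystander. Origin: centre of its underside
- vial_b: small jar, 28 mm across, 45 mm tall; a bystander. Origin: centre of its underside
- beaker: open glass beaker, 70 mm across, 90 mm tall; a bystander. Origin: centre of its underside
- reagent: amber bottle, 60 mm across, 130 mm tall; a bystander. Origin: centre of its underside
- slidebox: flat blue slide box, 90 x 170 x 35 mm; a bystander. Origin: centre of its underside
- petri: round clear dish, 94 mm across, 18 mm tall; a bystander. Origin: centre of its underside
- tuberack: white rack full of capped tubes, 70 x 160 mm, 93 mm tall; a bystander. Origin: centre of its underside
There are look-alikes about, which are no part of the job. What is shaped like the part that bears key_top but red or yellow is not meant.

How it is judged:
By the outcome, as a careful person would: the job done as asked, in the order asked, and still so for the second after the job is handed in, with the robot touching nothing.
It also fails if it takes over 64 s, if anything falls off the work surface, if the arm or the gripper's body presses on something with over 40 N, if the wrist force passes 120 N, or if a joint passes its speed limit or range.

### The arm

A 6-joint arm with a two-finger parallel gripper is mounted at the origin on the work surface. World frame = base frame: x ahead of the robot, y to its left, z up, the work surface at z = 0. Lengths are in mm, angles in rad, forces in N, time in s.
With the tool pointing down it reaches from about 275 to 750 mm from the base axis. Payload 10.2 kg.
Tool frame: the origin (TCP) lies between the finger pads; the fingertips stand 11 mm ahead of it and the grasp point (between the pads) lies 8 mm behind it (ctrl.nose_length is the distance from the TCP to the fingertips, in mm); x points along the fingers, y is the direction in which the jaws open and shut, and the axes are right-handed (so a half turn about x gives the same grasp; the last joint's range is limited). The gripper opens to 85 mm and grips with 20 to 120 N. Pads are 22 mm wide; open, the fingers measure 114 mm over their backs; the gripper's body (76 mm by 85 mm) begins 54 mm behind the grasp point. The pads swing forward as they close: fully open they stand 13 mm farther back than shut.
Start: joints at [-1.431, 0.313, 1.498, -0, 1.331, -0.223], TCP at [186.307, -490.837, 242.294] pointing down, gripper open.
Joint ranges: [-2.94, 2.94], [-0.97, 2.17], [0.19, 2.56], [-1.23, 4.37], [0.02, 3.11], [-2.88, 2.88]. Speed limits (rad/s): [2.39, 2.39, 3.01, 3.14, 3.14, 3.14].

### API

Orientations are given as a unit quaternion [w, x, y, z].
In Python, from rig import ctrl, capture, ticket gives the robot as it stands.
- The arm moves only by the tool step_arm, never from a script. Its argument "commands" is a list of rows, each a list of 2 entries, a list of its own where there are three numbers: the shift along the world's x, y, z normalised to -1 to 1, where 1 is 0.04 m, then the turn about the world's z normalised to -1 to 1, where 1 is 180 degrees. A call has 1 to 5 rows; each row shifts and turns the commanded pose from where the row before left it; what a row does not reach is not made up. A row lasts 1/10 s, in which the tool goes at most 50 mm and 8.59 degrees, less where a joint would pass 70% of its speed; a pose out of reach is approached as far as the arm can. A call with a number of a shift or a turn outside -1 to 1 is refused whole. A call with a gripper value outside its range is refused whole. "gripper" is the closure, from -1 (fully open) to 1 (shut), so that 0 is half open, set as the call begins (left out, the last holds). The fingers move at their own pace and stop on an object; "force" is the grip in N (left out, the last holds). Time passes only in rows, so rows that do not move let the fingers close. It gives the time, the measured TCP pose, the force and the opening at its end, in the units of the state.
- ctrl.sense(): the state, without advancing time (a new reading comes with each control period).
- capture(name): name is "scene" or "top" or "wrist"; returns a dict with "image" (400x640x3 uint8, blue, green, red), "fov_y" (degrees; the focal length in pixels is half the picture's height over the tangent of half this angle, whatever the lens; pixels are square), "cx", "cy" (the principal point, pixels), "origin" and "orientation" of the camera in the world. Camera axes: x right, y down, z forward; pixel columns grow to the right and rows downward; lengths in mm; the calibration is good to about 2 mm. A picture is of the moment at which its call begins. There is no depth.
- ticket.finish_job(): hands the job in, once; it reports no verdict.
The state is a dict: "time_s": time; "joints": joint angles; "dq": joint speeds; "tau": joint torques, N m; "eef_pos": TCP position; "ee_rot": TCP orientation; "force": force on the tool from outside, world axes, zero at the start; "wrist_torque": the same for the moment, N m; "grip_width": opening from 0.0 (shut) to 1.0 (fully open).
Only numpy, scipy, OpenCV 4.12 (cv2) and the standard library are available. Lean on these libraries where they do the work, as an engineer would, in place of code of your own. Each camera call takes 0.05 s, during which the arm holds its last target.

## Working session

There is one attempt and no reset: what is moved stays moved. The work goes in short steps, Python scripts to look and compute and a tool call to move; the robot and the scene stay as the last step left them, time stands still between calls to the robot, and variables do not carry over. Pictures are saved under pics/ and viewed, and the job is handed in when it is done.

Besides the shell and the picture viewer there is one more tool, called after "Request:" in YAML: its name, and indented under it one key for each argument. step_arm: Moves the arm, as the interface text tells. Its arguments: {"type":"object","properties":{"commands":{"type":"array","items":{"type":"array"}},"gripper":{"type":"number"},"force":{"type":"number"}},"required":["commands"]}

```bash
mkdir -p pics; ls; python3 - <<'E'
from rig import ctrl, capture, ticket
import cv2
for n in ("scene","top","wrist"):
    c=capture(n); cv2.imwrite(f"pics/{n}0.png",c["image"]); print(n,c["fov_y"],c["cx"],c["cy"],c["origin"],c["orientation"])
print(ctrl.sense())
E
```

```text
pics
scene 57.65674231129197 323.5493348863814 197.0326709577059 [1325.95574444  556.14149437  749.44391859] [-0.2126599   0.39465381  0.78195275 -0.43309818]
top 48.70324810675221 321.3393872794738 195.27864358436494 [ 353.23101634  -39.07898215 1566.31114596] [ 0.05127228 -0.70489198  0.70608124 -0.04413318]
wrist 69.96503693732488 321.62400237880126 199.73561879520898 [ 259.34397348 -462.32492972  373.74496995] [ 0.12955418  0.81260769 -0.56107018 -0.08991498]
{'time_s': 0.15, 'joints': array([-1.43139842e+00,  3.13312100e-01,  1.49825070e+00,  1.03742997e-05,
        1.33099482e+00, -2.23337043e-01]), 'dq': array([ 0.00130032, -0.00201433, -0.00099629, -0.00028192,  0.0011584 ,
       -0.00071021]), 'tau': array([ 1.67434813e-03, -4.12368250e+01, -2.59797317e+01, -1.65846432e-04,
        3.23378321e-03,  1.65257802e-05]), 'eef_pos': array([ 186.28357749, -490.64887494,  241.8757984 ]), 'ee_rot': array([ 0.12720265,  0.69552673,  0.12788408, -0.69549099]), 'force': array([-0.51417679, -0.14989218,  0.81441393]), 'wrist_torque': array([ 0.00682961, -0.01448263,  0.0134974 ]), 'grip_width': 0.9972023168669474}
```

View pics/scene0.png

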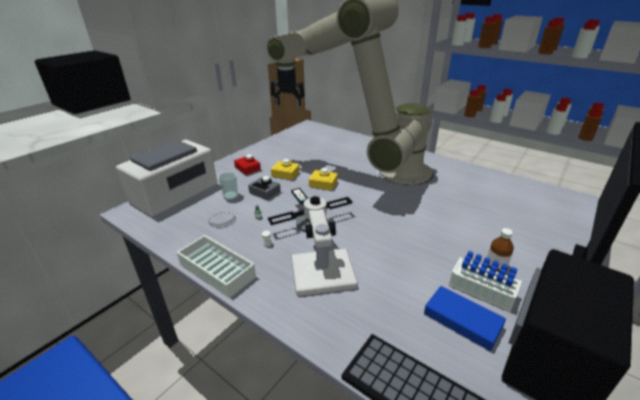

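View pics/top0.png

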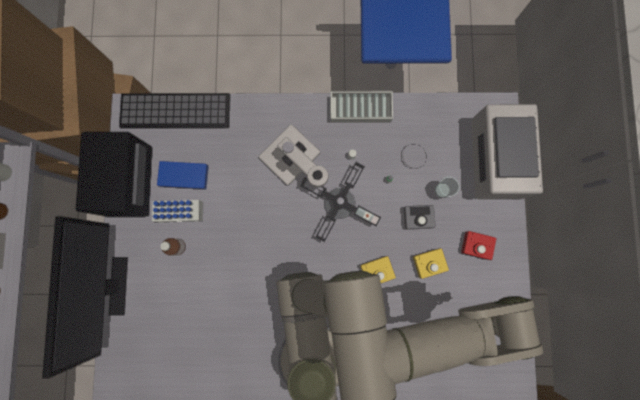

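View pics/wrist0.png

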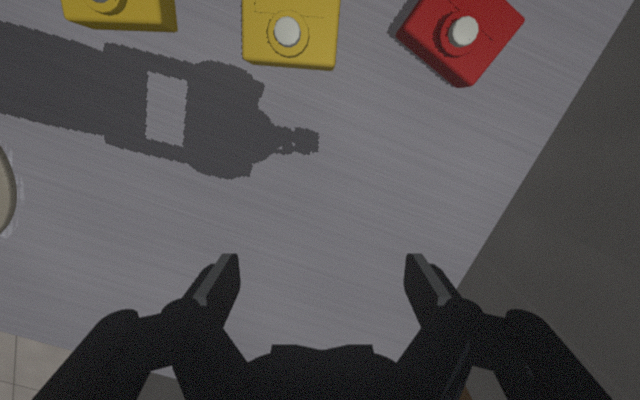

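Top view: the carousel hub is near (340,202), the slide arm points to about (368,216), and the microscope head is near (316,176). The grey box (418,217) is the lamp box. The yellow (378,270; 432,264) and red (480,246) ones are look-alikes. I'll enlarge this area to confirm.

```bash
cat > h.py <<'E'
import numpy as np
from scipy.spatial.transform import Rotation as R
def cam(c):
    q=np.array(c["orientation"]); M=R.from_quat([q[1],q[2],q[3],q[0]]).as_matrix()
    f=c["image"].shape[0]/2/np.tan(np.radians(c["fov_y"]/2)); return np.array(c["origin"]),M,f
def p2w(c,u,v,z):
    o,M,f=cam(c); d=M@np.array([(u-c["cx"])/f,(v-c["cy"])/f,1]); return o+d*(z-o[2])/d[2]
def w2p(c,p):
    o,M,f=cam(c); q=M.T@(np.array(p)-o); return np.array([c["cx"]+f*q[0]/q[2],c["cy"]+f*q[1]/q[2]])
E
python3 - <<'E'
from rig import capture
import cv2
from h import *
c=capture("top"); im=c["image"]; import pickle; pickle.dump(c,open("top0.pkl","wb"))
cv2.imwrite("pics/topz.png",cv2.resize(im[130:250,250:410],None,fx=5,fy=5,interpolation=cv2.INTER_CUBIC))
cv2.imwrite("pics/topk.png",cv2.resize(im[130:290,350:510],None,fx=3.7,fy=3.7,interpolation=cv2.INTER_CUBIC))
for n,u,v,z in [("hub",340,202,74),("head",317,176,168),("key",421,220,50),("slide",368,216,57),("red",481,249,50)]: print(n,p2w(c,u,v,z))
E
```

```text
hub [532.77403782 -87.50161956  74.        ]
head [605.75917013 -11.14287346 168.        ]
key [ 472.88241969 -365.51728182   50.        ]
slide [ 486.36390628 -183.49997124   57.        ]
red [ 373.92691456 -565.64265921   50.        ]
```

View pics/topz.png

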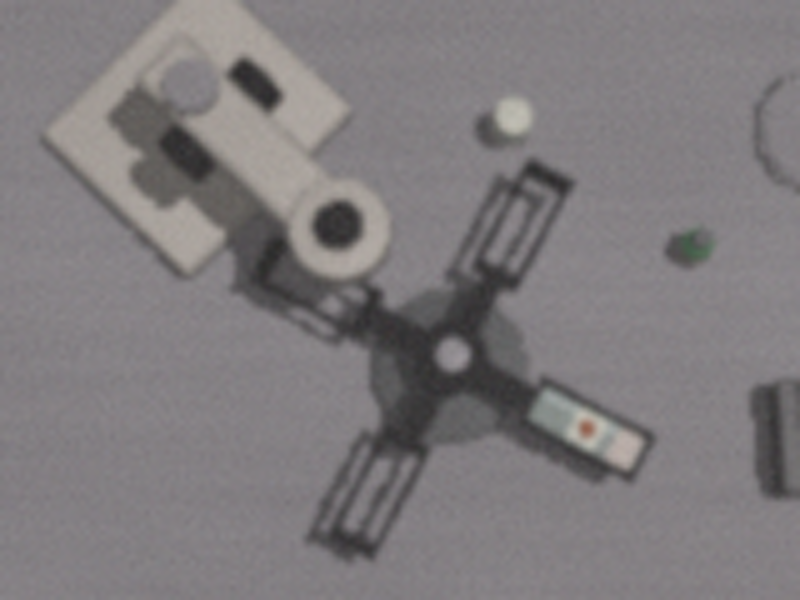

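View pics/topk.png

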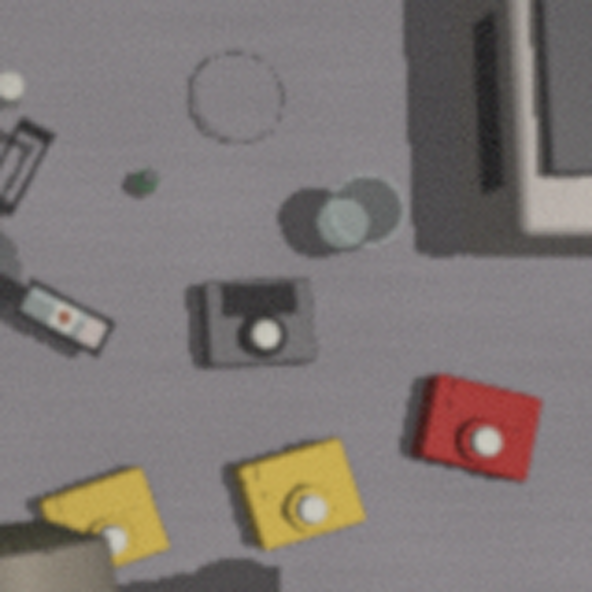

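Confirmed: the only grey box has its white key at crop (265,334), which is full-image (421.5,220). The slide has a brown spot at (367.2,215.5), the hub is at (340.2,200.6) and the head cap at (317.4,174.6). Next I'll check these against the known distances and the scene camera.

```bash
python3 - <<'E'
from rig import capture
import cv2,pickle
from h import *
c=pickle.load(open("top0.pkl","rb"))
P={}
for n,u,v,z in [("hub",340.2,200.6,74),("head",317.4,174.6,168),("slide",367.2,215.5,57),("key",421.5,220.0,50)]:
    P[n]=p2w(c,u,v,z); print(n,P[n].round(1))
for n in("head","slide"):
    d=P[n]-P["hub"]; print(n,np.hypot(*d[:2]),np.degrees(np.arctan2(d[1],d[0])))
s=capture("scene");pickle.dump(s,open("scene0.pkl","wb"))
for n in P: print(n,w2p(s,P[n]).round(1))
im=s["image"]
cv2.imwrite("pics/scz.png",cv2.resize(im[140:300,210:370],None,fx=3.7,fy=3.7,interpolation=cv2.INTER_CUBIC))
E
```

```text
hub [537.6 -88.2  74. ]
head [610.3 -12.4 168. ]
slide [ 488.1 -180.8   57. ]
key [ 472.9 -367.2   50. ]
head 105.05713014980972 46.16869516653631
slide 104.97219369147095 -118.1247288817715
hub [312.1 205.2]
head [316.1 198.2]
slide [300.5 194.7]
key [266.4 179.7]
```

View pics/scz.png

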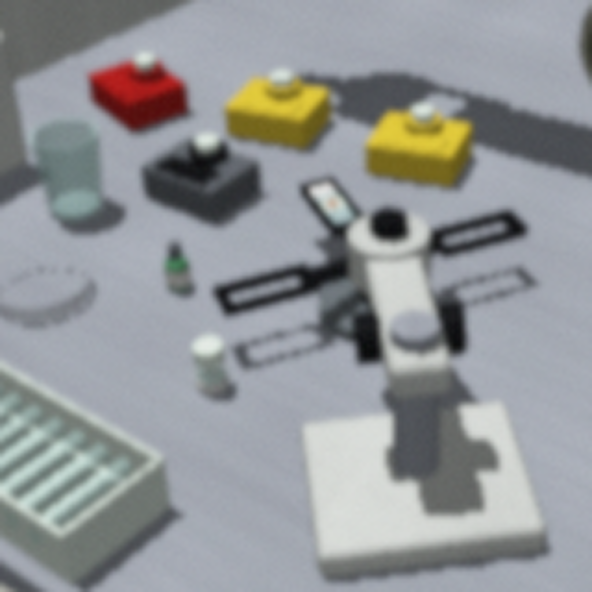

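The geometry holds: hub to head is 105.1 mm at 46.2° and hub to slide 105.0 mm at -118.1°. The carousel needs about +164° (anticlockwise). I'll push the empty arm at 152° on its clockwise side, which carries the finger round the robot side to about -54°, clear of the microscope. First I'll travel high with the gripper shut.

Request:
step_arm:
  commands:
    - [[0.5,0.95,0],-0.047]
    - [[0.5,0.95,0],-0.047]
    - [[0.5,0.95,0],-0.047]
    - [[0.5,0.95,0],-0.047]
    - [[0.5,0.95,0],-0.047]
  gripper: 1
  force: 40

```text
time_s: 0.75
eef_pos: [285.6, -301.6, 242.3]
ee_rot: [-0.131, 0.695, -0.131, -0.695]
force: [0.9, -0.2, -0.1]
grip_width: 0.145
```

Request:
step_arm:
  commands:
    - [[0.5,0.95,0],0]
    - [[0.5,0.95,0],0]
    - [[0.5,0.95,0],0]
    - [[0.5,0.95,0],0]
    - [[0.5,0.95,0],0]

```text
time_s: 1.25
eef_pos: [385.6, -111.6, 242.5]
ee_rot: [-0.129, 0.695, -0.129, -0.695]
force: [0.5, -0.9, -0.9]
grip_width: 0.002
```

```bash
python3 - <<'E'
from rig import capture,ctrl
import cv2,pickle
from h import *
c=capture("wrist");pickle.dump(c,open("w1.pkl","wb"));cv2.imwrite("pics/w1.png",c["image"])
print(c["origin"],ctrl.sense()["joints"].round(2))
P=dict(hub=[537.6,-88.2,74],head=[610.3,-12.4,168],slide=[488.1,-180.8,57])
for n in P: print(n,w2p(c,P[n]).round(1))
t=pickle.load(open("top0.pkl","rb"))
for n,a,b,z in [("viala",695,245,50),("vialb",513,117,45)]: print(n,p2w(t,250+a/5,130+b/5,z))
E
```

```text
[ 458.53080615 -140.00123663  374.44172131] [-0.56  0.04  1.83  0.    1.27  1.37]
hub [239.6  44.4]
head [ 22.9 -67.1]
slide [348.5  62.3]
viala [ 615.77600858 -259.03027603   50.        ]
vialb [ 708.31629779 -133.89318758   45.        ]
```

View pics/w1.png

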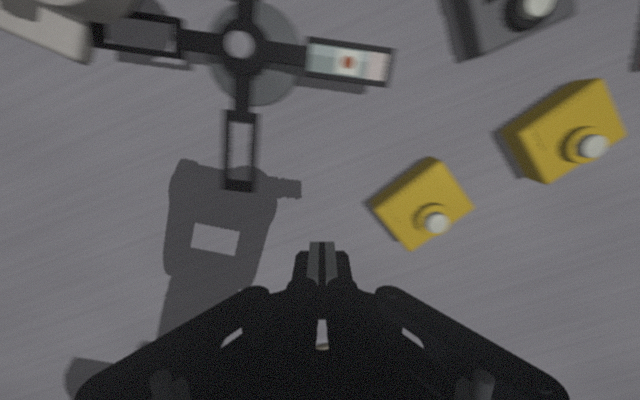

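The wrist view matches the prediction: hub at (239,44), slide spot at (347,62). Next I go to the start point beside the 152° arm and descend.

Request:
step_arm:
  commands:
    - [[0.58,1.0,0],0]
    - [[0.58,1.0,0],0]
    - [[0.58,1.0,0],0]
    - [[0,0,-0.6],0]
    - [[0,0,-0.9],0]

```text
time_s: 1.8
eef_pos: [455.9, 7.8, 182.6]
ee_rot: [-0.128, 0.697, -0.128, -0.694]
force: [1.5, 0.4, -0.5]
grip_width: -0.001
```

Request:
step_arm:
  commands:
    - [[0,0,-0.9],0]
    - [[0,0,-0.9],0]
    - [[0,0,-0.9],0]
    - [[0,0,-0.6],0]
    - [[0,0,0],0]

```text
time_s: 2.3
eef_pos: [453.1, 7.0, 48.0]
ee_rot: [0.129, -0.693, 0.129, 0.697]
force: [0.7, 0.3, 1.6]
grip_width: -0.003
```

```bash
python3 - <<'E'
from rig import capture,ctrl
import cv2,pickle
a=capture("scene")["image"];b=capture("top")["image"]
cv2.imwrite("pics/a2.png",cv2.hconcat([cv2.resize(a[100:260,230:430],(400,320)),cv2.resize(b[140:300,250:450],(400,320))]))
E
```

```text
(no output)
```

View pics/a2.png

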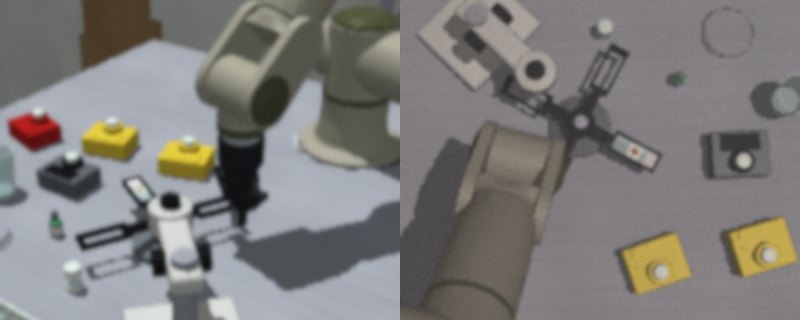

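```bash
python3 - <<'E'
import numpy as np
hub=np.array([537.6,-88.2]); p=np.array([453.1,7.0]); r0=127
az=[133,135,137,139.5,142.5]+list(np.arange(147,293,5.)) 
rows=[]
for i,a in enumerate(az):
    r=max(118,r0-2*i); t=hub+r*np.array([np.cos(np.radians(a)),np.sin(np.radians(a))])
    d=np.round((t-p)/40,2); p=p+d*40; rows.append([[*d.tolist(),0],0])
for i in range(0,len(rows),5): print(az[i:i+5][-1],rows[i:i+5])
E
```

```text
142.5 [[[-0.05, -0.06, 0], 0], [[-0.05, -0.11, 0], 0], [[-0.04, -0.11, 0], 0], [[-0.05, -0.14, 0], 0], [[-0.06, -0.15, 0], 0]]
167.0 [[[-0.11, -0.2, 0], 0], [[-0.13, -0.23, 0], 0], [[-0.11, -0.23, 0], 0], [[-0.09, -0.24, 0], 0], [[-0.07, -0.25, 0], 0]]
192.0 [[[-0.05, -0.25, 0], 0], [[-0.02, -0.26, 0], 0], [[-0.01, -0.25, 0], 0], [[0.02, -0.26, 0], 0], [[0.05, -0.25, 0], 0]]
217.0 [[[0.06, -0.25, 0], 0], [[0.09, -0.25, 0], 0], [[0.1, -0.23, 0], 0], [[0.13, -0.22, 0], 0], [[0.15, -0.22, 0], 0]]
242.0 [[[0.16, -0.19, 0], 0], [[0.18, -0.19, 0], 0], [[0.2, -0.16, 0], 0], [[0.21, -0.15, 0], 0], [[0.22, -0.13, 0], 0]]
267.0 [[[0.23, -0.12, 0], 0], [[0.24, -0.09, 0], 0], [[0.25, -0.06, 0], 0], [[0.25, -0.05, 0], 0], [[0.26, -0.03, 0], 0]]
292.0 [[[0.26, 0.0, 0], 0], [[0.25, 0.02, 0], 0], [[0.26, 0.04, 0], 0], [[0.24, 0.07, 0], 0], [[0.25, 0.08, 0], 0]]
```

Request:
step_arm:
  commands:
    - [[-0.05,-0.06,0],0]
    - [[-0.05,-0.11,0],0]
    - [[-0.04,-0.11,0],0]
    - [[-0.05,-0.14,0],0]
    - [[-0.06,-0.15,0],0]

```text
time_s: 2.9
eef_pos: [444.7, -16.6, 50.5]
ee_rot: [-0.129, 0.695, -0.129, -0.695]
force: [0.1, 0.5, 0.2]
grip_width: -0.003
```

Request:
step_arm:
  commands:
    - [[-0.11,-0.2,0],0]
    - [[-0.13,-0.23,0],0]
    - [[-0.11,-0.23,0],0]
    - [[-0.09,-0.24,0],0]
    - [[-0.07,-0.25,0],0]

```text
time_s: 3.4
eef_pos: [424.0, -63.0, 50.3]
ee_rot: [0.129, -0.695, 0.129, 0.695]
force: [-0.7, -0.1, -0.3]
grip_width: -0.004
```

```bash
python3 - <<'E'
from rig import capture,ctrl
import cv2,pickle
a=capture("scene")["image"];b=capture("top")["image"]
cv2.imwrite("pics/a3.png",cv2.hconcat([cv2.resize(a[100:260,230:430],(400,320)),cv2.resize(b[140:300,250:450],(400,320))]))
E
```

```text
(no output)
```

View pics/a3.png

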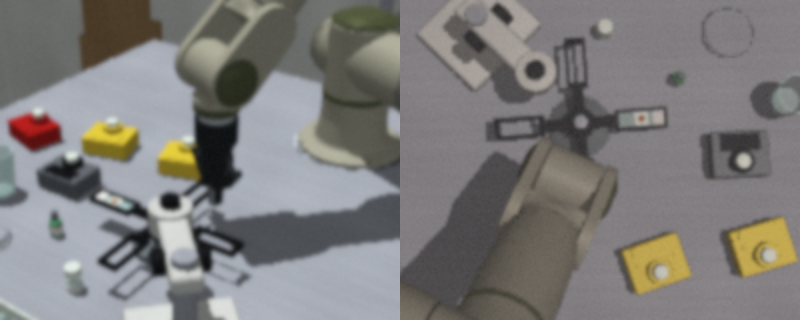

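The carousel is turning smoothly: the slide arm is now at about -88°, the force stays under 1 N, and the hub hasn't moved. I'll continue.

Request:
step_arm:
  commands:
    - [[-0.05,-0.25,0],0]
    - [[-0.02,-0.26,0],0]
    - [[-0.01,-0.25,0],0]
    - [[0.02,-0.26,0],0]
    - [[0.05,-0.25,0],0]

```text
time_s: 4.0
eef_pos: [424.0, -113.9, 50.3]
ee_rot: [0.129, -0.695, 0.129, 0.695]
force: [0.3, -0.3, 0.7]
grip_width: -0.001
```

Request:
step_arm:
  commands:
    - [[0.06,-0.25,0],0]
    - [[0.09,-0.25,0],0]
    - [[0.1,-0.23,0],0]
    - [[0.13,-0.22,0],0]
    - [[0.15,-0.22,0],0]

```text
time_s: 4.5
eef_pos: [445.6, -160.4, 50.3]
ee_rot: [0.129, -0.695, 0.129, 0.695]
force: [-0.7, 0.2, -0.4]
grip_width: 0.002
```

Request:
step_arm:
  commands:
    - [[0.16,-0.19,0],0]
    - [[0.18,-0.19,0],0]
    - [[0.2,-0.16,0],0]
    - [[0.21,-0.15,0],0]
    - [[0.22,-0.13,0],0]

```text
time_s: 5.0
eef_pos: [484.7, -192.9, 50.3]
ee_rot: [0.129, -0.695, 0.129, 0.695]
force: [0.4, 1.4, -0.1]
grip_width: 0.001
```

Request:
step_arm:
  commands:
    - [[0.23,-0.12,0],0]
    - [[0.24,-0.09,0],0]
    - [[0.25,-0.06,0],0]
    - [[0.25,-0.05,0],0]
    - [[0.26,-0.03,0],0]

```text
time_s: 5.5
eef_pos: [533.9, -206.7, 50.2]
ee_rot: [0.129, -0.695, 0.129, 0.695]
force: [-1.5, 0.6, 0.4]
grip_width: 0.001
```

```bash
python3 - <<'E'
from rig import capture,ctrl
import cv2,pickle
a=capture("scene")["image"];b=capture("top")["image"]
cv2.imwrite("pics/a4.png",cv2.hconcat([cv2.resize(a[100:260,230:430],(400,320)),cv2.resize(b[140:300,250:450],(400,320))]))
E
```

```text
(no output)
```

View pics/a4.png

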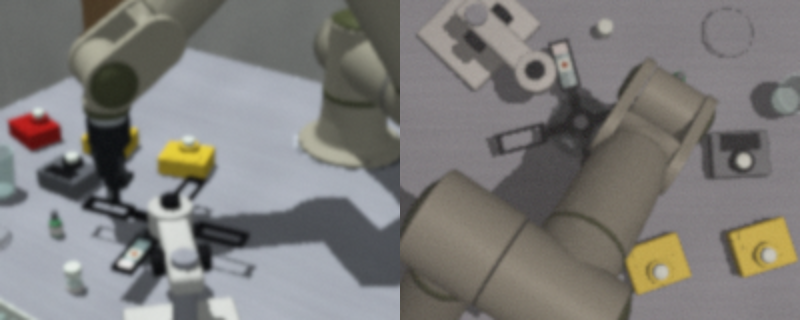

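```bash
cat > fit.py <<'E'
import numpy as np,cv2
from h import *
from scipy.ndimage import map_coordinates,gaussian_filter
from scipy.optimize import minimize
def pts():
    r=np.linspace(66,146,41); L=[]
    for y in (-15.5,15.5): L+= [(a,y) for a in r]
    L+=[(146.5,y) for y in np.linspace(-15,15,15)]
    L+=[(a,0) for a in np.linspace(30,58,15)]
    return np.array(L)
def score(c,g,hub,th,arms):
    s=[]
    o,M,f=cam(c)
    for k in arms:
        a=np.radians(th+k); P=pts(); 
        X=np.c_[hub[0]+P[:,0]*np.cos(a)-P[:,1]*np.sin(a),hub[1]+P[:,0]*np.sin(a)+P[:,1]*np.cos(a),np.full(len(P),60.)]
        q=(X-o)@M; u=c["cx"]+f*q[:,0]/q[:,2]; v=c["cy"]+f*q[:,1]/q[:,2]
        s.append(map_coordinates(g,[v,u],order=1).mean())
    return np.mean(s)
def fit(c,th0,arms,hub=(537.6,-88.2)):
    g=gaussian_filter(c["image"].mean(2),0.7)
    res={}
    best=min((score(c,g,hub,th,arms),th) for th in np.arange(th0-6,th0+6,.1))
    r=minimize(lambda p:score(c,g,(p[0],p[1]),p[2],arms),[*hub,best[1]],method="Nelder-Mead",options=dict(initial_simplex=[[*hub,best[1]],[hub[0]+2,hub[1],best[1]],[hub[0],hub[1]+2,best[1]],[*hub,best[1]+1]]))
    return best,r.x.round(2),r.fun
E
python3 - <<'E'
from fit import *
from rig import capture
import pickle
t=pickle.load(open("top0.pkl","rb"))
print(fit(t,-118,[0,90,270]),[fit(t,-118,[k])[0][1] for k in (0,90,270)])
c=capture("top");pickle.dump(c,open("top4.pkl","wb"))
print(fit(c,13,[0,180]),[fit(c,13,[k])[0][1] for k in (0,90)])
E
```

```text
((np.float64(87.17664041060408), np.float64(-118.50000000000031)), array([ 537.16,  -86.54, -118.22]), np.float64(86.15271892080493)) [np.float64(-118.8000000000003), np.float64(-117.60000000000036), np.float64(-118.90000000000029)]
((np.float64(91.97652894285605), np.float64(15.099999999999971)), array([537.72, -83.1 ,  12.63]), np.float64(90.72190313420211)) [np.float64(15.19999999999997), np.float64(14.899999999999972)]
```

Request:
step_arm:
  commands:
    - [[0.26,0.0,0],0]
    - [[0.25,0.02,0],0]
    - [[0.26,0.04,0],0]
    - [[0.24,0.07,0],0]
    - [[0.22,0.08,0],0]

```text
time_s: 6.15
eef_pos: [582.7, -197.9, 50.2]
ee_rot: [0.129, -0.695, 0.129, 0.695]
force: [-0.1, 0.4, -0.2]
grip_width: 0.002
```

```bash
python3 - <<'E'
from fit import *
from rig import capture
import pickle
c=capture("top");pickle.dump(c,open("top5.pkl","wb"))
for h in((537.6,-88.2),(537.3,-86.8)): print([fit(c,38,[k],h)[0] for k in (0,90,180)])
a=capture("scene");pickle.dump(a,open("sc5.pkl","wb"));w=capture("wrist")
b=c["image"]
cv2.imwrite("pics/a5.png",cv2.resize(b[130:250,250:410],None,fx=5,fy=5,interpolation=cv2.INTER_CUBIC))
cv2.imwrite("pics/s5.png",cv2.resize(a["image"][160:260,240:400],None,fx=5,fy=5,interpolation=cv2.INTER_CUBIC))
cv2.imwrite("pics/w5.png",w["image"])
E
```

```text
[(np.float64(107.51413818164437), np.float64(32.0)), (np.float64(54.9101437655923), np.float64(38.20000000000009)), (np.float64(107.36055152118237), np.float64(43.90000000000017))]
[(np.float64(108.00774873380153), np.float64(32.0)), (np.float64(55.43665320685678), np.float64(38.50000000000009)), (np.float64(107.28516611275134), np.float64(43.90000000000017))]
```

View pics/a5.png

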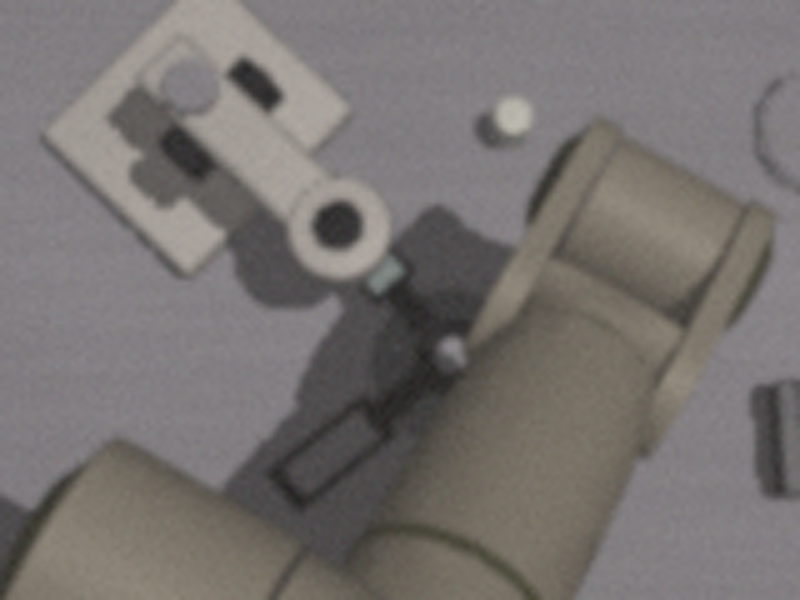

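View pics/s5.png

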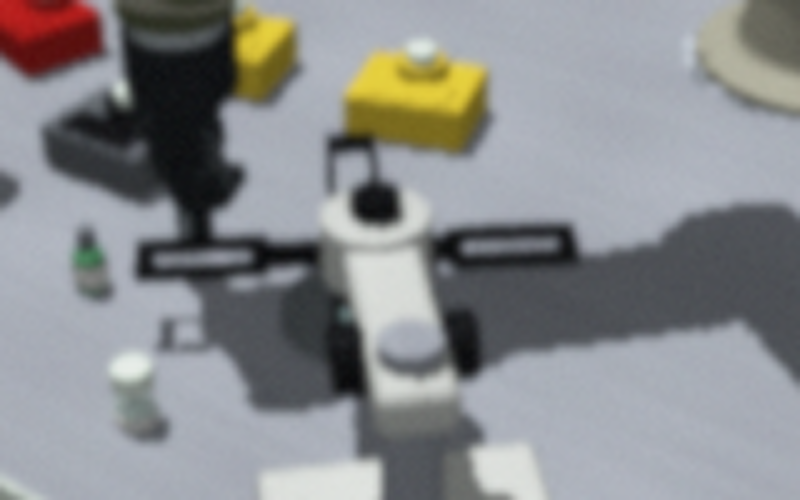

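View pics/w5.png

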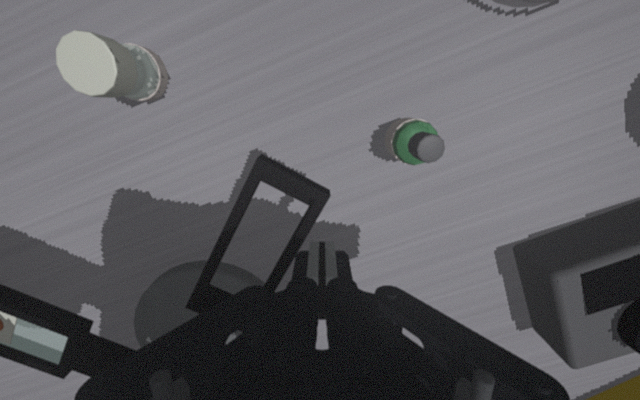

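The wrist view is sharp. It shows the pushed arm's frame with corners at (259,152) and (329,192), and the slide at far left. The fit gives about 38.4°. I'll push another 6.5° or so slowly, then back off, rise and check from close by.

Request:
step_arm:
  commands:
    - [[0.1,0.05,0],0]
    - [[0.1,0.05,0],0]
    - [[0.09,0.05,0],0]
    - [[0,0,0],0]

```text
time_s: 6.7
eef_pos: [594.4, -191.8, 50.3]
ee_rot: [-0.129, 0.695, -0.129, -0.695]
force: [-0.5, 0.6, 0.5]
grip_width: -0.002
```

```bash
python3 - <<'E'
from fit import *
from rig import capture,ctrl
import pickle
c=capture("top")
for h in((537.6,-88.2),(537.3,-86.8)): print([fit(c,45,[k],h)[0] for k in (90,)])
w=capture("wrist"); pickle.dump(w,open("w6.pkl","wb"))
cv2.imwrite("pics/w6.png",w["image"])
print(ctrl.sense()["joints"].round(2))
t=pickle.load(open("top0.pkl","rb"))
q=[p2w(t,250+a/5-.4,130+b/5-.4,25)[:2] for a,b in((43,137),(188,275),(350,107))]
for d in (q[0]-q[1],q[1]-q[2],): print(np.linalg.norm(d),np.degrees(np.arctan2(d[1],d[0])))
E
```

```text
[(np.float64(54.413538147645646), np.float64(45.50000000000009))]
[(np.float64(54.821006212038355), np.float64(45.9000000000001))]
[-0.5   0.72  1.38  0.    1.04  1.44]
144.60356884182465 46.26465479247581
166.73241581531946 136.58600547696963
```

View pics/w6.png

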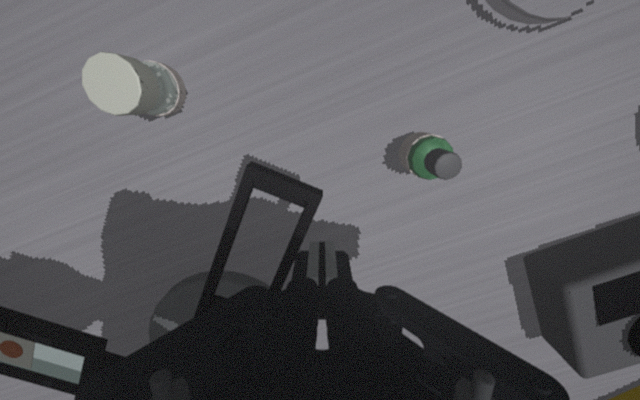

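```bash
python3 - <<'E'
from h import *
import pickle
w=pickle.load(open("w1.pkl","rb"))
o=np.array(w["origin"])
for T in((530,-30,242),(540,-100,260),(540,-120,260),(560,-100,300)):
    w["origin"]=o+np.array(T)-[385.6,-111.6,242.5]
    print(T,w["origin"].round(),[w2p(w,p).round() for p in([537.5,-87.5,74],[610.3,-12.4,168],[700,80,150],[640,-190,60],[435,15,60])])
E
```

```text
(530, -30, 242) [603. -58. 374.] [array([369., 157.]), array([256., 121.]), array([87., 45.]), array([436.,  16.]), array([315., 261.])]
(540, -100, 260) [ 613. -128.  392.] [array([312., 184.]), array([186., 165.]), array([38., 98.]), array([367.,  59.]), array([269., 277.])]
(540, -120, 260) [ 613. -148.  392.] [array([296., 190.]), array([164., 174.]), array([ 18., 107.]), array([349.,  66.]), array([256., 282.])]
(560, -100, 300) [ 633. -128.  432.] [array([318., 190.]), array([215., 176.]), array([ 91., 120.]), array([367.,  81.]), array([279., 273.])]
```

Request:
step_arm:
  commands:
    - [[-0.2,-0.1,0],0]
    - [[-0.3,-0.15,0],0]
    - [[0,0,0.6],0]
    - [[0,0,1],0]
    - [[0,0,1],0]

```text
time_s: 7.3
eef_pos: [573.0, -202.4, 155.3]
ee_rot: [0.129, -0.695, 0.129, 0.696]
force: [0.3, -0.9, 0.2]
grip_width: -0.001
```

Request:
step_arm:
  commands:
    - [[0,0,1],0]
    - [[0,0,1],0]
    - [[-0.3,0.8,0.6],0]
    - [[-0.3,0.85,0],0]
    - [[-0.25,0.85,0],0]

```text
time_s: 7.8
eef_pos: [538.9, -101.5, 259.0]
ee_rot: [-0.129, 0.696, -0.129, -0.695]
force: [0.4, 0.4, -0.7]
grip_width: -0.003
```

Request:
step_arm:
  commands:
    - [[0,0,0],0]
    - [[0,0,0],0]

```text
time_s: 8.0
eef_pos: [539.6, -102.1, 258.6]
ee_rot: [-0.128, 0.695, -0.129, -0.695]
force: [0.1, 1.2, 0.3]
grip_width: -0.003
```

```bash
python3 - <<'E'
from fit import *
from rig import capture,ctrl
import pickle
w=capture("wrist"); pickle.dump(w,open("w7.pkl","wb")); print(w["origin"])
cv2.imwrite("pics/w7.png",w["image"])
E
```

```text
[ 612.53156594 -130.46253203  390.51902354]
```

View pics/w7.png

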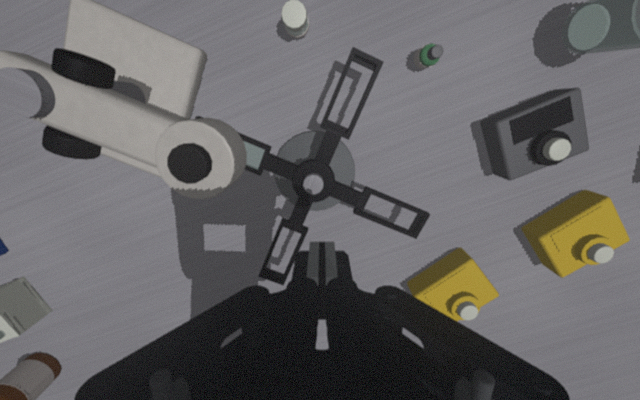

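```bash
python3 - <<'E'
from fit import *
import pickle
w=pickle.load(open("w7.pkl","rb")); im=w["image"]
b,x,f=fit(w,45.5,[-90,90,180],(537.5,-87.5)); print(b,x,f)
for k in(-90,90,180): print(k,fit(w,45.5,[k],x[:2])[0])
g=im.mean(2)
m=np.zeros(g.shape,np.uint8); m[130:192,155:225]=(g[130:192,155:225]<60)
n,l,s,ce=cv2.connectedComponentsWithStats(m); i=1+s[1:,4].argmax(); print(s[i],ce[i])
H=p2w(w,*ce[i],168); print("head",H)
d=H[:2]-x[:2]; print(np.linalg.norm(d),np.degrees(np.arctan2(d[1],d[0])))
print("knob",p2w(w,313.5,184,74))
v=im.copy()
from fit import pts
for k in(-90,0,90,180):
    a=np.radians(x[2]+k)
    for p in pts():
        uv=w2p(w,[x[0]+p[0]*np.cos(a)-p[1]*np.sin(a),x[1]+p[0]*np.sin(a)+p[1]*np.cos(a),60]).round().astype(int)
        if 0<=uv[0]<640 and 0<=uv[1]<400: v[uv[1],uv[0]]=(0,0,255)
v[int(ce[i][1]),int(ce[i][0])]=(0,255,0)
cv2.imwrite("pics/v7.png",cv2.resize(v[20:300,140:460],(800,700),interpolation=cv2.INTER_NEAREST)[:600])
E
```

```text
(np.float64(61.3360193635952), np.float64(47.30000000000011)) [537.5  -91.29  45.94] 44.055825397016974
-90 (np.float64(53.55872322235766), np.float64(45.90000000000009))
90 (np.float64(34.68073813428253), np.float64(45.90000000000009))
180 (np.float64(43.73127819829642), np.float64(46.100000000000094))
[ 168  144   43   39 1309] [189.24446142 162.71504966]
head [610.33969368 -18.53137726 168.        ]
102.9535728324061 44.96809700625333
knob [536.80137167 -91.83958674  74.        ]
```

View pics/v7.png

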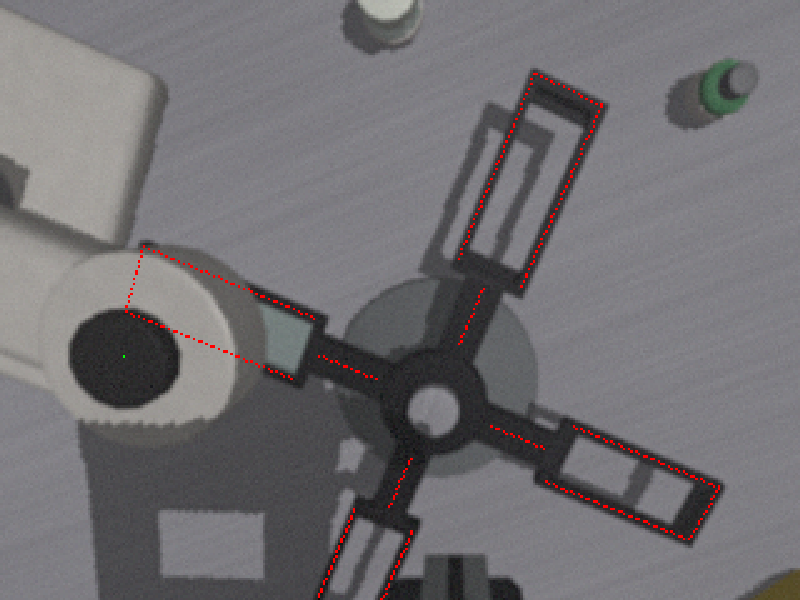

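Rotor angle from the wrist is about 45.95° and from the top camera 45.5 to 45.9°. The head direction disagrees slightly: 46.2° from the top camera, 45.0° from the wrist, where the distance comes out 2 mm short, so it has parallax error. I'll move the arm aside for a clean top view before deciding on a correction.

Request:
step_arm:
  commands:
    - [[-0.6,-1,0],0]
    - [[-0.6,-1,0],0]
    - [[-0.6,-1,0],0]
    - [[-0.6,-1,0],0]
    - [[-0.6,-1,0],0]

```text
time_s: 8.55
eef_pos: [418.3, -304.7, 258.1]
ee_rot: [0.129, -0.695, 0.129, 0.695]
force: [1.1, -0.2, -0.3]
grip_width: 0.001
```

Request:
step_arm:
  commands:
    - [[0,0,0],0]
    - [[0,0,0],0]

```text
time_s: 8.75
eef_pos: [419.2, -303.5, 258.0]
ee_rot: [0.13, -0.695, 0.13, 0.695]
force: [-0.1, -0.3, 0.9]
grip_width: -0.006
```

```bash
python3 - <<'E'
from fit import *
from rig import capture,ctrl
import pickle
cs=[capture("top") for _ in range(6)]
c=cs[0]; c["image"]=np.mean([x["image"].astype(float) for x in cs],0); pickle.dump(c,open("top8.pkl","wb"))
b,x,f=fit(c,45.5,[-90,90,180],(537.5,-87.5)); print(b,x,f)
for k in(-90,90,180): print(k,fit(c,45.5,[k],x[:2])[0],fit(c,45.5,[k],(537.6,-88))[0])
cv2.imwrite("pics/a8.png",cv2.resize(c["image"][130:250,250:410],None,fx=5,fy=5,interpolation=cv2.INTER_CUBIC))
s=capture("scene"); pickle.dump(s,open("sc8.pkl","wb"))
w=capture("wrist"); pickle.dump(w,open("w8.pkl","wb")); cv2.imwrite("pics/w8.png",w["image"])
E
```

```text
(np.float64(74.27194851013972), np.float64(45.70000000000009)) [537.96 -85.31  45.91] 72.83573516579274
-90 (np.float64(80.19404392793658), np.float64(45.70000000000009)) (np.float64(82.12766918084336), np.float64(46.900000000000105))
90 (np.float64(75.55607870494705), np.float64(45.90000000000009)) (np.float64(74.87950834770137), np.float64(44.800000000000075))
180 (np.float64(62.682362458478075), np.float64(46.00000000000009)) (np.float64(63.308538396661085), np.float64(45.20000000000008))[ WARN:0@16.753] global loadsave.cpp:1063 imwrite_ Unsupported depth image for selected encoder is fallbacked to CV_8U.
```

View pics/a8.png

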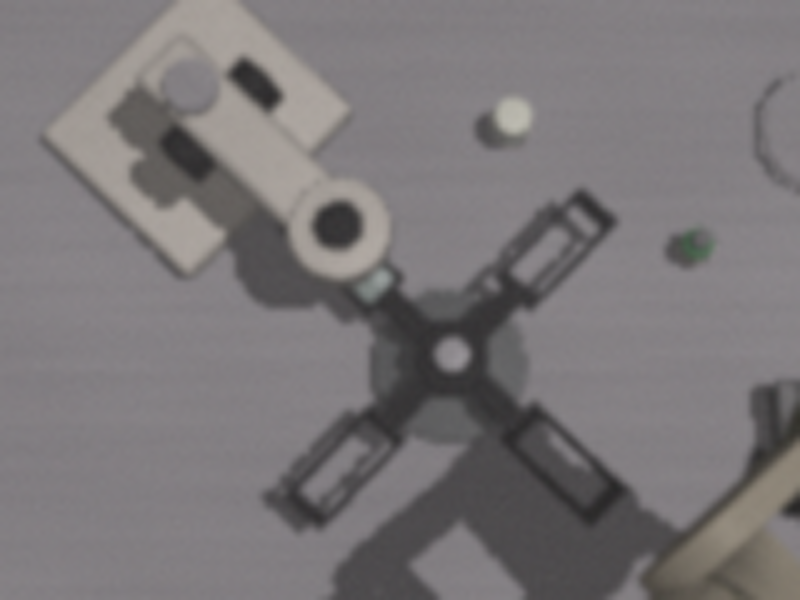

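View pics/w8.png

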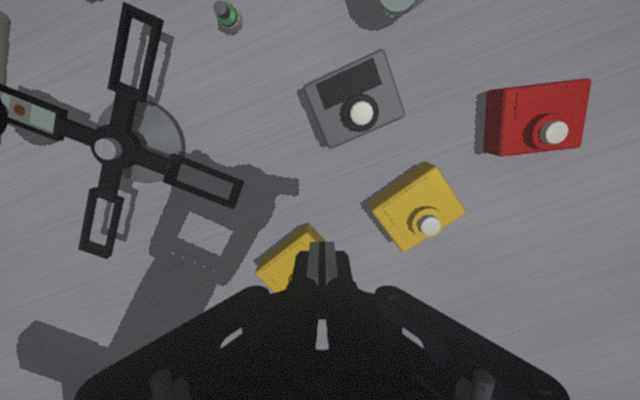

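```bash
cat > edge.py <<'E'
from h import *
from scipy.ndimage import map_coordinates
def edge(c,a,b,z,half=5):
    g=c["image"].astype(float).mean(2); a=np.array(a,float);b=np.array(b,float); t=(b-a)/np.linalg.norm(b-a); n=np.array([-t[1],t[0]])
    s=np.arange(-half,half+.01,.1); out=[]
    for k in np.linspace(0.08,.92,60):
        p=a+(b-a)*k; q=p+s[:,None]*n; v=map_coordinates(g,[q[:,1],q[:,0]],order=1)
        v=np.convolve(v,np.ones(12)/12,"same"); d=np.abs(np.gradient(v)); d[:12]=0; d[-12:]=0
        w=d*(d>0.5*d.max()); out.append(p2w(c,*(p+n*(w@s)/w.sum()),z)[:2])
    out=np.array(out)
    for _ in range(3):
        m=out.mean(0); u=np.linalg.svd(out-m)[2]; r=(out-m)@u[1]; out=out[np.abs(r)<2.5*r.std()+1e-6]
    d=u[0]; return np.degrees(np.arctan2(d[1],d[0]))%180, r.std(), m
E
python3 - <<'E'
from edge import *
import pickle
c=pickle.load(open("top8.pkl","rb"))
P=lambda a,b:(250+a/5-.4,130+b/5-.4)
for n,a,b,z in [("footL",(43,137),(188,275),25),("footR",(245,5),(350,107),25),("back",(43,137),(160,12),25),
  ("front1",(350,107),(305,155),25),("boomR",(232,95),(318,180),148),
  ("armR+45",(507,437),(592,523),60),("armR-45",(541,410),(623,489),60),
  ]: print(n,edge(c,P(*a),P(*b),z))
w=pickle.load(open("w7.pkl","rb"))
for n,a,b,z in [("footside",(90,3),(190,42),25),("front",(205,60),(188,118),25),("boomtop",(95,80),(165,118),148),("arm-90L",(321,123),(352,49),60),("arm-90R",(348,136),(381,64),60),("arm180a",(368,186),(428,213),60),("arm180b",(357,212),(414,237),60)]: print(n,edge(w,a,b,z))
E
```

```text
footL (np.float64(45.55517216153041), np.float64(0.303843096619686), array([651.16967094, 150.40826812]))
footR (np.float64(46.40388523370726), np.float64(0.27053460025321896), array([758.19958134,  21.47673375]))
back (np.float64(135.8312748157248), np.float64(0.14281435187086053), array([746.24878716, 158.86698085]))
front1 (np.float64(136.62182393006808), np.float64(0.08692497896564494), array([704.91618049,  -1.53851074]))
boomR (np.float64(44.072082685249256), np.float64(0.8584477522052846), array([677.8384838 ,  25.57888767]))
armR+45 (np.float64(45.940210178416294), np.float64(0.29031328886843794), array([ 453.58561177, -151.48314446]))
armR-45 (np.float64(48.2569979355232), np.float64(2.244015394869112), array([ 474.37556295, -176.41331642]))
footside (np.float64(45.968113223018605), np.float64(0.1633291449152893), array([766.92092811,  26.2683832 ]))
front (np.float64(134.16181510718616), np.float64(0.5282260987343983), array([6.83642140e+02, 5.33475053e-01]))
boomtop (np.float64(38.96705964314492), np.float64(0.3578733726519291), array([670.55937786,   9.74378564]))
arm-90L (np.float64(135.90229541330257), np.float64(0.14164371536972784), array([ 623.69213714, -151.91105776]))
arm-90R (np.float64(134.24511064697597), np.float64(0.21507031769392235), array([ 602.35369383, -177.39141935]))
arm180a (np.float64(45.71461270415617), np.float64(0.13931517399159835), array([ 479.29739302, -178.16182278]))
arm180b (np.float64(46.593524651290664), np.float64(0.41075693513777917), array([ 450.84080881, -154.28290503]))
```

The microscope axis from its foot edges averages 46.1° in the top view and 46.0° in the wrist view. The foot's midline passes through hub and head within 0.5 mm. The rotor is at 45.8 to 45.9°, so the slide is within about 0.5 mm of centre and the stand hasn't moved. Now the key: I'll triangulate it.

```bash
python3 - <<'E'
from h import *
from rig import ctrl
import pickle,cv2
t=pickle.load(open("top0.pkl","rb"));s=pickle.load(open("scene0.pkl","rb"));w=pickle.load(open("w8.pkl","rb"))
w["image"]=w["image"]
g=w["image"].mean(2); m=np.zeros(g.shape,np.uint8); m[90:135,335:390]=g[90:135,335:390]>150
n,l,st,ce=cv2.connectedComponentsWithStats(m); i=1+st[1:,4].argmax(); print(st[i],ce[i])
for z in(46,50,54,58): print(z,p2w(t,421.5,220.0,z).round(1),p2w(w,*ce[i],z).round(1))
hub=p2w(w,106.5,148.5,74); print("hub wrist",hub)
print(ctrl.sense()["eef_pos"],w["origin"])
v=cv2.resize(g[85:140,330:395].astype(np.uint8),None,fx=8,fy=8,interpolation=cv2.INTER_CUBIC);cv2.imwrite("pics/k8.png",v)
im=s["image"];cv2.imwrite("pics/ks.png",cv2.resize(im[165:205,245:290],None,fx=12,fy=12,interpolation=cv2.INTER_CUBIC))
E
```

```text
[351 102  22  22 383] [361.45169713 112.62924282]
46 [ 473.2 -368.1   46. ] [ 470.2 -370.4   46. ]
50 [ 472.9 -367.2   50. ] [ 470.5 -369.9   50. ]
54 [ 472.6 -366.4   54. ] [ 470.8 -369.5   54. ]
58 [ 472.2 -365.5   58. ] [ 471. -369.   58.]
hub wrist [536.4729418  -93.42140944  74.        ]
[ 420.32203954 -301.57368361  258.3443098 ] [ 493.38001182 -329.82180301  390.2666889 ]
```

View pics/k8.png

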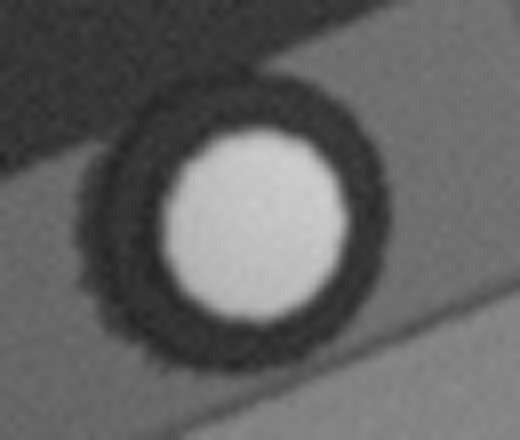

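View pics/ks.png

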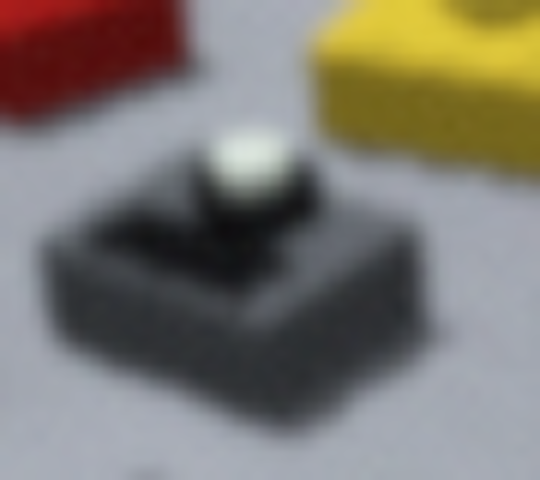

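Request:
step_arm:
  commands:
    - [[0.65,-0.8,0],0]
    - [[0.65,-0.8,0],0]
    - [[0,0,-1],0]
    - [[0,0,-1],0]
    - [[0,0,-1],0]

```text
time_s: 9.65
eef_pos: [472.2, -365.8, 136.7]
ee_rot: [-0.128, 0.695, -0.129, -0.695]
force: [1.3, -0.9, -0.3]
grip_width: -0.005
```

Request:
step_arm:
  commands:
    - [[0,0,-0.6],0]
    - [[0,0,-0.5],0]
    - [[0,0,0],0]
    - [[0,0,0],0]

```text
time_s: 10.05
eef_pos: [472.3, -366.1, 95.0]
ee_rot: [-0.128, 0.695, -0.129, -0.695]
force: [0.4, -0.2, 0.2]
grip_width: 0.002
```

```bash
python3 - <<'E'
from rig import capture,ctrl
import cv2,pickle
s=capture("scene")["image"];w=capture("wrist")["image"]
cv2.imwrite("pics/a9.png",cv2.hconcat([cv2.resize(s[140:220,220:320],(400,320),interpolation=cv2.INTER_CUBIC),cv2.resize(w[150:350,195:445],(400,320))]))
x=ctrl.sense();print(x["eef_pos"],x["force"])
E
```

```text
[ 472.53570226 -366.51147997   95.81516611] [-0.14139871 -0.47288024 -0.09122757]
```

View pics/a9.png

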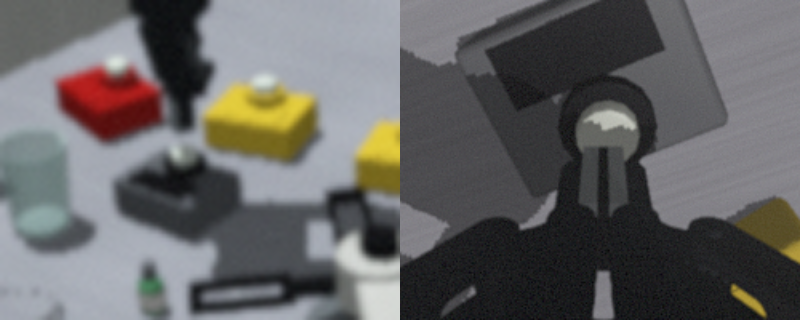

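The fingertip is above the white key of the grey box and laterally centred, with the tip at z≈85. I'll descend in small steps and watch the force.

Request:
step_arm:
  commands:
    - [[0,0,-0.3],0]
    - [[0,0,-0.2],0]
    - [[0,0,0],0]

```text
time_s: 10.45
eef_pos: [471.6, -365.7, 73.0]
ee_rot: [0.129, -0.695, 0.128, 0.696]
force: [-0.5, 0.8, 0.8]
grip_width: -0.007
```

Request:
step_arm:
  commands:
    - [[0,0,-0.1],0]
    - [[0,0,-0.05],0]
    - [[0,0,0],0]

```text
time_s: 10.75
eef_pos: [472.1, -366.1, 68.5]
ee_rot: [-0.129, 0.695, -0.129, -0.695]
force: [-0.9, 2.5, 4.2]
grip_width: -0.003
```

Request:
step_arm:
  commands:
    - [[0,0,-0.05],0]
    - [[0,0,-0.05],0]
    - [[0,0,0],0]

```text
time_s: 11.05
eef_pos: [472.1, -366.3, 66.8]
ee_rot: [-0.128, 0.696, -0.129, -0.695]
force: [-7.4, 6.9, 22.4]
grip_width: 0.001
```

```bash
python3 - <<'E'
from rig import capture,ctrl
import cv2
s=capture("scene")["image"];w=capture("wrist")["image"]
cv2.imwrite("pics/b1.png",cv2.hconcat([cv2.resize(s[160:210,240:300],(400,333),interpolation=cv2.INTER_CUBIC),cv2.resize(w[150:275,245:395],(400,333))]))
x=ctrl.sense();print(x["eef_pos"],x["force"])
E
```

```text
[ 472.143098   -366.23390025   66.74196956] [-6.91801895  7.0406015  21.45039333]
```

View pics/b1.png

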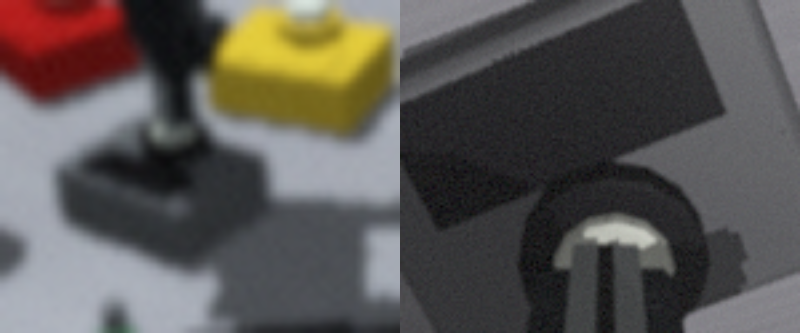

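The fingertip sits wholly on the white key. It travelled about 6 mm, then the force rose stiffly from 4 to 22 N, so the key is fully down. Releasing now.

Request:
step_arm:
  commands:
    - [[0,0,0.2],0]
    - [[0,0,0.5],0]
    - [[0,0,1],0]
    - [[0,0,1],0]
    - [[0,0,1],0]

```text
time_s: 11.65
eef_pos: [471.8, -365.9, 213.6]
ee_rot: [0.129, -0.695, 0.129, 0.695]
force: [0.6, -0.4, -0.2]
grip_width: 0.003
```

Request:
step_arm:
  commands:
    - [[-0.8,0.4,0.5],0]
    - [[-0.8,0.4,0],0]
    - [[0,0,0],0]
    - [[0,0,0],0]
    - [[0,0,0],0]

```text
time_s: 12.15
eef_pos: [408.5, -334.5, 232.1]
ee_rot: [-0.129, 0.695, -0.129, -0.695]
force: [-0.4, 0.1, -0.7]
grip_width: 0.0
```

```bash
python3 - <<'E'
from fit import *
from edge import edge
from rig import capture,ctrl
cs=[capture("top") for _ in range(4)]
c=cs[0]; c["image"]=np.mean([x["image"].astype(float) for x in cs],0)
print(fit(c,45.5,[-90,90,180],(537.7,-87))[:2])
P=lambda a,b:(250+a/5-.4,130+b/5-.4)
print(edge(c,P(507,437),P(592,523),60))
w=capture("wrist")["image"]
cv2.imwrite("pics/f1.png",np.vstack([cv2.resize(c["image"][130:250,250:450].astype(np.uint8),(640,384)),cv2.resize(w[:210],(640,210))]))
x=ctrl.sense();print(x["eef_pos"],x["force"],x["time_s"])
E
```

```text
((np.float64(73.97725366902093), np.float64(45.80000000000009)), array([538.19, -85.67,  45.92]))
(np.float64(43.21773751365103), np.float64(0.9195030996752316), array([ 452.04551251, -153.23401704]))
[ 408.30814463 -334.24109738  231.98443703] [-0.46950439 -0.38603764  0.95836483] 12.4
```

View pics/f1.png

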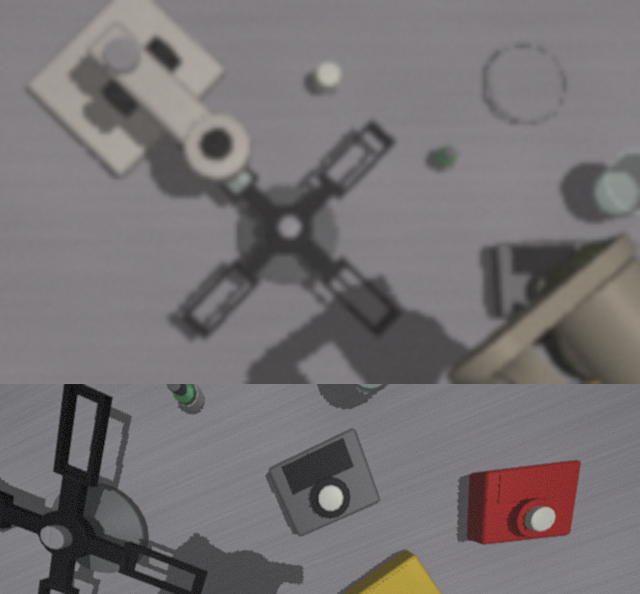

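Rotor still at 45.9°, the key has sprung back up, the robot is touching nothing and the bystanders are in place. Handing in.

```bash
python3 -c "
from rig import ticket
print(ticket.finish_job())"
```

```text
the job is handed in; nothing more can be done
None
```

The slide is under the objective, the lamp key has been pressed fully down and released, and the job is handed in at about 12.4 s.

- **Carousel:** I turned it about 164° anticlockwise by pushing the side of one empty arm with the closed fingertips. The force stayed under about 2 N, and the stand did not visibly move.
- **Alignment:** The last checks put the slide's arm at about 45.9°. The microscope's axis measured 46.0–46.1° from its foot edges and 46.2° from the cap. That leaves the slide within about 0.5 mm of centred.
- **Key:** I pressed the grey box's key about 6 mm, down to its stop. The force rose sharply from 4 to 22 N there. The last wrist picture shows the key up again, with the arm clear of everything.
- **Checks that disagreed:** One wrist-camera estimate put the head at 45.0°, but its hub-to-head distance came out 2 mm short, so I took it as parallax. The boom edges also gave directions that were off (44.1° and 39.0°). In the final check, one single-edge reading of a carousel arm gave 43.2° with a poor fit, apparently because of a shadow on it. The fit over three arms still gave 45.9°.

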